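Pop the tall battery pack off the bench charger and catch it

TASK

The tall battery pack on the two-bay bench charger is full: with one finger press the release button beside it all the way down and keep it down, and with the other finger of the same hand trap the pack as the spring ejector kicks it down the slope, so that it is clear of its contacts but at least half of it is still in its bay. Finish while holding it so, button down and the pack at rest against that finger. Do not lift either pack, leave the slim pack latched in the other bay, and leave the jar, the screwdriver and the tape measure where they are.

Things in the scene. Friction and masses are not known exactly. Their poses are not given: they have to be found in the camera images.
- cradle: grey deck of a two-bay charger (224 mm wide, 160 deep, screwed down). Frame: x up the 25 degree slope to the black hood at the back (top 30 mm above deck), y across to the left seen from the low front, z square to the deck. Origin: on the running surface, midway between bays, 55 mm above the bench. Front edge at x = -85 mm; bench clear for 40 mm before it
- bay_left (a point): middle of the left bay's running surface, at (0, +44, 0) mm in the frame of cradle: a 68 mm wide channel between grey rails 14 mm high that end at x = -75 to -85 mm; their lips hold down the pack's foot. A pack at home fills x = -45 to +45 mm, held by a catch against a spring ejector behind it
- bay_right (a point): the same for the right bay, at (0, -44, 0) mm in the frame of cradle
- pack_tall_center (a point): centre of the tall battery pack: 90 mm long (along x), 56 wide, 46 high, with a foot 66 wide and 9 high; 0.34 kg, in either bay; axes as cradle. At home it is at x = 0 of the deck, 23 mm above it. Freed, it is kicked 14 mm towards -x and slides on off the deck within half a second unless stopped. Clear of its contacts at x = -10 mm, half out at x = -45 mm
- pack_slim_center (a point): centre of the slim battery pack, same length, width and foot but 26 mm high, latched in the bay that the tall one does not occupy; to be left there. 13 mm above the deck; axes as cradle
- button_left_top (a point): release button of the left (+y) bay: cap 20 mm along the slope by 24 mm across, on the rail beside its pack's nose. This point is the middle of the cap's top, moves with it, and lies at (-55, +94, 22) mm in the frame of cradle when up, 8 mm above the rail (1 mm when fully down). It is pressed square to the deck (-z of cradle); axes as cradle
- button_right_top (a point): release button of the right (-y) bay: cap 20 mm along the slope by 24 mm across, on the rail beside its pack's nose. This point is the middle of the cap's top, moves with it, and lies at (-55, -94, 22) mm in the frame of cradle when up, 8 mm above the rail (1 mm when fully down). It is pressed square to the deck (-z of cradle); axes as cradle
- button_left (a joint): travel of the left button: 0 up, 0.007 m fully down; its spring resists with 2.5 N at first, 5 N at the bottom. The catch frees that bay's pack at about 5 mm. Let go, the button springs up and its catch rubs on a pack that is half out
- button_right (a joint): travel of the right button: 0 up, 0.007 m fully down; its spring resists with 2.5 N at first, 5 N at the bottom. The catch frees that bay's pack at about 5 mm. Let go, the button springs up and its catch rubs on a pack that is half out
- screw_jar: closed jar with a screw lid, 66 mm across and 85 mm high, on the bench by the charger; origin at the middle of its underside. Leave alone
- screwdriver: screwdriver lying on the bench in front of the charger; origin on the bench under it. Leave alone
- tape_measure: tape measure, 70 by 36 by 58 mm high, standing on the bench by the charger; origin at the middle of its underside. Leave alone
Mind the look-alikes: they are no part of the job. Leave any green or turquoise look-alike of the part that bears pack_tall_center alone.

How it is judged:
By the outcome, as a careful person would: the job done as asked, in the order asked, and still so for the second after the job is handed in, while the arm keeps its last pose, push and grip.
It also fails if it takes over 32 s, if anything falls off the work surface, if the arm or the gripper's body presses on something with over 40 N, if the wrist force passes 120 N, or if a joint passes its speed limit or range.

ROBOT

A 7-joint arm with a two-finger parallel gripper is mounted at the origin on the work surface. World frame = base frame: x ahead of the robot, y to its left, z up, the work surface at z = 0. Lengths are in m, angles in degrees, forces in N, time in s.
With the tool pointing down it reaches from about 0.425 to 0.875 m from the base axis. Payload 8.4 kg.
Tool frame: the origin (TCP) lies at the very end of the fingers, on their centre line; the grasp point (between the pads) lies 19 mm behind it (grasp_offset is the distance from the TCP to the grasp point, in m); z points along the fingers, y is the line along which they close (so a half turn about z gives the same grasp; the last joint's range is limited). The gripper opens to 87 mm and grips with 3 to 60 N. Pads are 19 mm wide; open, the fingers measure 117 mm over their backs; the gripper's body (75 mm by 190 mm) begins 51 mm behind the grasp point.
Start: joints at [63.243, 19.091, 2.286, 83.961, -0.768, 76.965, -3.352], TCP at [0.234, -0.607, 0.223] pointing down, gripper open.
Joint ranges: [-147.57, 147.57], [-21.85, 119.76], [-74.77, 79.35], [14.55, 137.4], [-85.83, 265.84], [4.83, 119.75], [-152.11, 152.11]. Speed limits (degrees/s): [127.2, 127.2, 159.86, 159.86, 180, 180, 180].

INTERFACE

Orientations are given as [roll, pitch, yaw] about the fixed x, y, z axes, in that order (R = Rz(yaw) Ry(pitch) Rx(roll)).
In Python, from bench import reach, movel, set_joints, open_gripper, grasp, pause, inverse_kinematics, state, camera, camera_info, MotionError, hand_in, grasp_offset gives the robot as it stands. Calls block until the motion is done:
- reach(position, orientation): joint-space move of the TCP to a pose.
- movel(position, v=0.15, frame=None, threshold=None): straight line of the TCP; frame=None keeps the orientation; v is the mean speed in m/s. With threshold (N) it stops when the force on the tool has changed by that much, and returns True; else False.
- set_joints(angles): joint-space move.
- open_gripper() and grasp(effort=None): open the fingers fully, or close them until they stop; effort is the grip in N (None keeps the last).
- pause(seconds).
- inverse_kinematics(position, orientation): joint angles nearest the present ones, or None.
- state(): the state.
- camera(name): name is "scene" or "top" or "wrist"; returns the picture (480x640x3 uint8, red, green, blue); there is no depth.
- camera_info(name): a dict with "K" (3x3 intrinsics, pixels), "R" (3x3) and "t" (3): a world point X has camera coordinates R X + t. Camera axes: x right, y down, z forward; pixel columns grow to the right and rows downward; lengths in m; the calibration is good to about 2 mm. The wrist camera is an equidistant fisheye: a pixel r from the principal point sees the ray r / f radians off the axis. A picture is of the moment at which its call begins: read the wrist's pose just before it. camera_info takes no time and is no camera call; for the wrist camera it gives the pose at the moment of the call.
A pose or a line that the arm cannot do raises MotionError and nothing moves.
- hand_in(): hands the job in; it is judged then, once.
The state is a dict: "t": time; "joints": joint angles; "dq": joint speeds; "effort": joint torques, N m; "position": TCP position; "orientation": TCP orientation; "force": force on the tool from outside, world axes, zero at the start; "moment": the same for the moment, N m; "gripper_width": finger opening in m; "grasp_force": force on a finger pad.
Only numpy, scipy, OpenCV 4.12 (cv2) and the standard library are available. Lean on these libraries where they do the work, as an engineer would, in place of code of your own. Each camera call takes 0.05 s, during which the arm holds its last target. There are 200 camera calls.

## Working session

There is one attempt and no reset: what is moved stays moved. The work goes in short steps, each a Python script; the robot and the scene stay as the last script left them, time stands still between calls to the robot, and variables do not carry over. Pictures are saved under pics/ and viewed, at most 10 in all, crops included, and the job is handed in when it is done.

```bash
ls; mkdir -p pics
python3 - <<'E'
from bench import *
import cv2
for n in("scene","top"):
    cv2.imwrite(f"pics/{n}0.png",camera(n)[:,:,::-1])
    i=camera_info(n);print(n,i["K"].tolist() if hasattr(i["K"],'tolist') else i["K"],i["R"],i["t"])
s=state();print(s["t"],s["position"],s["orientation"],s["force"],s["gripper_width"])
E
```

```text
pics
scene [[620.9507518892489, 0.0, 314.6111508096629], [0.0, 620.9507518892489, 236.93795986929862], [0.0, 0.0, 1.0]] [[ 0.74268261  0.66959297  0.00823358]
 [ 0.39698439 -0.4303489  -0.81068071]
 [-0.5392828   0.60534707 -0.5854306 ]] [-0.45364818 -0.19988938  1.52010708]
top [[570.0249730360553, 0.0, 328.21247289308013], [0.0, 570.0249730360553, 246.25031423481263], [0.0, 0.0, 1.0]] [[-6.85392793e-04 -9.99989719e-01 -4.48251379e-03]
 [-9.95851363e-01  1.09041694e-03 -9.09883154e-02]
 [ 9.09922677e-02  4.40155474e-03 -9.95841872e-01]] [0.0072     0.64130512 1.05385103]
0.1 [ 0.23352006 -0.60616643  0.22175727] [-1.79919251e+02  6.43133492e-03  2.10717150e+01] [ 0.51529208 -0.47363848  0.16352585] 0.0873897030342233
```

View pics/scene0.png

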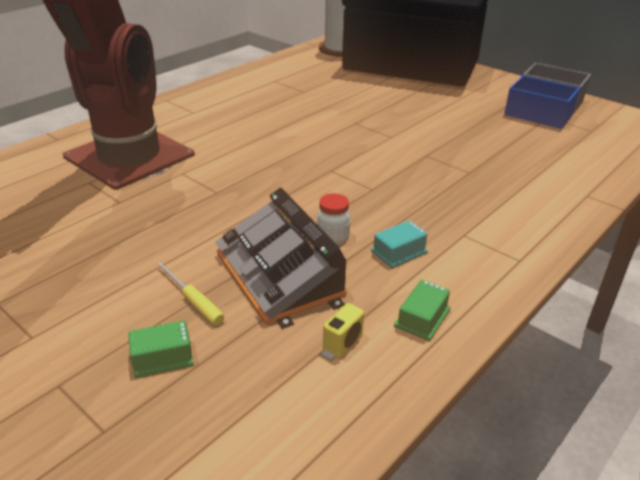

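View pics/top0.png

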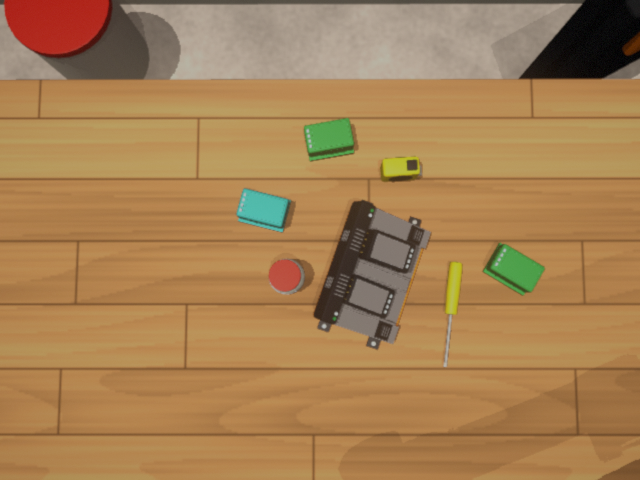

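The scene picture shows the charger at (280,255), hood at its back right. In the top picture it is at (372,275), with the hood on the left (350,260), so up-slope is about world +y. The green and turquoise packs on the bench are decoys; the real candidates are the two grey packs in the bays, top picture (390,250) and (370,297). I'll take close crops to tell which is the tall one.

Run:
```python
import cv2,numpy as np
a=cv2.imread("pics/scene0.png")[180:330,205:355];b=cv2.imread("pics/top0.png")[195:355,305:440]
f=lambda i:cv2.resize(i,None,fx=600/i.shape[0]*1,fy=600/i.shape[0],interpolation=cv2.INTER_CUBIC)
a=cv2.resize(a,(400,400),interpolation=cv2.INTER_CUBIC)
b=cv2.resize(b,(400,474),interpolation=cv2.INTER_CUBIC)
c=np.zeros((474,800,3),np.uint8);c[:400,:400]=a;c[:,400:]=b
cv2.imwrite("pics/crop1.png",c)
```

```text
(no output)
```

View pics/crop1.png

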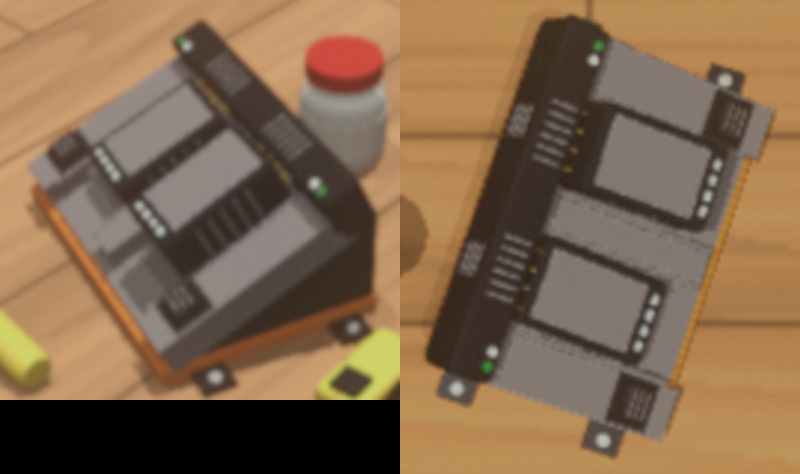

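```bash
cat > h.py <<'E'
import numpy as np,cv2
from scipy.optimize import least_squares
from scipy.spatial.transform import Rotation as Ro
def pose(p): return Ro.from_euler('z',p[2]).as_matrix()@Ro.from_euler('y',-25,degrees=True).as_matrix(),np.array([p[0],p[1],.055])
def w(p,c): R,t=pose(p); return np.atleast_2d(c)@R.T/1000+t
def proj(i,X):
    c=X@np.array(i["R"]).T+np.array(i["t"]); q=c@np.array(i["K"]).T; return q[:,:2]/q[:,2:]
E
python3 - <<'E'
from h import *
from bench import camera_info
I={n:camera_info(n) for n in("top","scene")}
B=np.array([[-55,-94,22],[-55,94,22.]])
T=lambda u,v:(305+(u-400)/2.963,195+v/2.963)
S=lambda u,v:(205+u/2.667,180+v/2.667)
obs={"top":np.array([T(731,121),T(633,403)]),"scene":np.array([S(183,298),S(70,149)])}
r=lambda p:np.concatenate([(proj(I[n],w(p,B))-obs[n]).ravel() for n in obs])
s=least_squares(r,[.55,-.1,1.4]);p=s.x;print(p,np.degrees(p[2]),s.fun.round(1))
np.save("p.npy",p);print(w(p,B),w(p,[[0,0,0],[0,-44,0],[0,44,0]]))
out=[]
for n,(x0,x1,y0,y1) in {"top":(305,440,195,355),"scene":(205,355,180,330)}.items():
    im=cv2.resize(cv2.imread(f"pics/{n}0.png")[y0:y1,x0:x1],None,fx=3.5,fy=3.5,interpolation=cv2.INTER_CUBIC)
    def d(pts,col):
        q=((proj(I[n],w(p,pts))-[x0,y0]+.5)*3.5*8).astype(np.int32); cv2.polylines(im,[q],True,col,1,cv2.LINE_AA,3)
    rect=lambda cx,cy,a,b,z:np.array([[cx-a,cy-b,z],[cx+a,cy-b,z],[cx+a,cy+b,z],[cx-a,cy+b,z.real]],float)
    for y in(-94,94):d(rect(-55,y,10,12,22),(0,255,255))
    d(rect(0,-44,45,28,46),(0,0,255));d(rect(0,44,45,28,26),(0,255,0))
    d(rect(-5,0,80,112,0),(255,0,255))
    o=np.zeros((560,530,3),np.uint8)[:, :475 if n=="top" else 325*0+525];o[:im.shape[0],:im.shape[1]]=im[:560,:o.shape[1]];out.append(o)
o=np.hstack(out);o=cv2.resize(o,(800,int(o.shape[0]*800/o.shape[1])),interpolation=cv2.INTER_AREA);cv2.imwrite("pics/ov.png",o)
E
```

```text
[ 0.59283943 -0.07231587  1.22764772] 70.33903312941952 [ 0.7 -1.6  0.7 -0.8 -0.3 -1.2 -0.5 -3.2]
[[ 0.66145982 -0.15963893  0.05169477]
 [ 0.48442023 -0.09638561  0.05169477]] [[ 0.59283943 -0.07231587  0.055     ]
 [ 0.63427423 -0.08711984  0.055     ]
 [ 0.55140463 -0.0575119   0.055     ]]
```

View pics/ov.png

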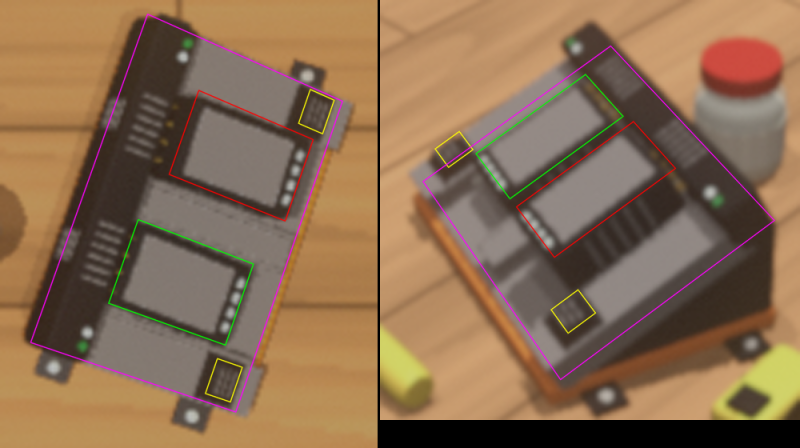

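The overlay fits: a 46 mm pack in the right bay (red) and a 26 mm pack in the left bay (green). So the tall pack is the one at top picture (390,250), and its button is at (416,236). Other look-alikes, all left alone: green at (330,139) and (514,269), turquoise at (263,210), slim pack at (370,297).

The gripper only opens fully (fingers 102 mm apart centre to centre) or closes. I'll first close it on the fixed centre rail and see whether that width holds. If it doesn't, the fingers end up fully closed, which also works. I'm going above the rail and refining the pose with the wrist camera.

```bash
cat >> h.py <<'E'
def tool(p,c,th=0,s=1):
    """TCP at cradle point c (mm), fingers square to deck; s*tool y = cradle y turned by th deg"""
    R,t=pose(p); a=np.radians(th); y=s*np.array([-np.sin(a),np.cos(a),0]); z=np.array([0,0,-1.])
    M=R@np.array([np.cross(y,z),y,z]).T
    return list(w(p,c)[0]),list(Ro.from_matrix(M).as_euler('xyz',degrees=True))
def fish(i,X):
    c=X@np.array(i["R"]).T+np.array(i["t"]); K=np.array(i["K"]); r=np.hypot(c[:,0],c[:,1]); a=np.arctan2(r,c[:,2])
    return np.stack([K[0,2]+K[0,0]*a*c[:,0]/r,K[1,2]+K[1,1]*a*c[:,1]/r],1)
def incr(p,T): # position in cradle frame, mm
    R,t=pose(p); return (np.asarray(T)-t)@R*1000
E
python3 - <<'E'
from h import *
from bench import *
p=np.load("p.npy");print(state()["joints"])
best=None
for s in(1,-1):
    o=[]
    for th in(0,-5,10):
        for c in([-65,0,120],[-65,0,5],[-70,-75,60],[-70,-75,15]):
            q=inverse_kinematics(*tool(p,c,th,s)); o.append(None if q is None else np.round(q))
    print(s,*o[:4],[x is not None for x in o])
    if all(x is not None for x in o) :
        m=np.abs(np.array(o[0])-state()["joints"]).max()
        if best is None or m<best[0]: best=(m,s)
s=best[1];print("use",s);reach(*tool(p,[-65,0,130],0,s))
i=camera_info("wrist");im=camera("wrist")[:,:,::-1].copy();cv2.imwrite("pics/w0.png",im)
np.savez("w0.npz",**{k:np.array(i[k]) for k in"KRt"})
for q in fish(i,w(p,[[-55,-94,22],[-55,94,22],[-45,-44,46],[-85,0,14]])): cv2.circle(im,tuple(int(round(v)) for v in q),3,(0,255,255),1);print(q)
cv2.imwrite("pics/w0o.png",im);print(state()["t"],state()["position"],tool(p,[-65,0,130])[0])
E
```

```text
[63.24470976 19.12717886  2.28462363 84.00563356 -0.76672396 76.96341365
 -3.35094009]
1 [ -22.   35.   70.  102.  -55.   85. -137.] [ -26.   47.   69.  108.  -68.   81. -131.] [ -19.   50.   69.   94.  -68.   89. -136.] [ -21.   54.   69.   96.  -72.   87. -134.] [True, True, True, True, True, True, True, True, True, True, True, True]
-1 [ 47.  20. -22.  99. -19.  67.  14.] [ 43.  27. -24. 104. -18.  54.  13.] [ 43.  31. -23.  91. -15.  63.  10.] [ 42.  34. -24.  93. -14.  58.  10.] [True, True, True, True, True, True, True, True, True, True, True, True]
use -1
[445.34602503 224.54881208]
[202.5220174  224.62923423]
[388.13082937 218.03612439]
[323.9132301 258.6869775]
2.075 [ 0.55432078 -0.18100895  0.14542697] [np.float64(0.5545340348098314), np.float64(-0.17952876862009343), np.float64(0.14534982530161905)]
```

View pics/w0o.png

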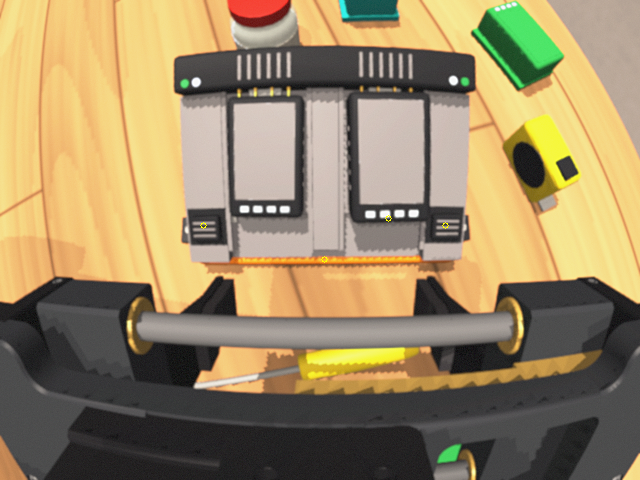

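The picture shows the bigger (nearer) pack in the right bay, nose at (390,215). The right button is at (446,224) and the left at (204,226), about 1–2 px from the predictions, so the pose holds with a 1 mm shift. Next is the rail trial.

Run:
```python
from h import *
from bench import *
p=np.load("p.npy");R,t=pose(p);d=R@[0,-1e-3,0];p[:2]+=d[:2];np.save("p.npy",p)
g=lambda:(lambda s:print(round(s["t"],2),incr(p,s["position"]).round(1),np.round(R.T@s["force"],1),round(s["gripper_width"]*1000,1),round(s["grasp_force"],1)))(state())
movel(tool(p,[-68,0,35])[0],v=.12);g()
print(movel(tool(p,[-68,0,5])[0],v=.06,threshold=6));g()
grasp(10);g()
movel(tool(p,[-68,0,40])[0],v=.1);g();pause(.3);g()
```

```text
3.02 [-68.1  -0.6  35.8] [0.3 0.1 0.7] 87.3 0.0
False
3.67 [-68.    0.    4.9] [-0.6 -0.3  0.3] 86.9 0.0
4.67 [-68.   -0.3   5.1] [-0.6 -2.1 -1.9] 26.6 10.0
5.17 [-68.1   0.2  39.8] [-0.1  0.1 -1.4] 1.5 0.0
5.47 [-67.9   0.3  39.4] [ 0.1 -0.4  0.4] 0.2 0.0
```

The gripper closes again in free air (26.6 mm on the rail, then 0.2 mm), so I'll use closed fingers side by side. One takes the inner lower corner of the cap, and its neighbour stands in front of the pack's nose. Hovering there for a check.

Run:
```python
from h import *
from bench import *
p=np.load("p.npy");R,t=pose(p)
reach(*tool(p,[-69.5,-73,40],-2,-1))
movel(tool(p,[-69.5,-73,26])[0],v=.08)
pause(.2);s=state();print(s["t"],incr(p,s["position"]).round(2),(Ro.from_matrix(R).inv()*Ro.from_euler('xyz',s["orientation"],degrees=True)).as_matrix().round(3))
i=camera_info("wrist");im=camera("wrist")[:,:,::-1].copy()
def d(P,c): cv2.polylines(im2,[((fish(i,w(p,P))-o+.5)*k*8).astype(np.int32)],True,c,1,cv2.LINE_AA,3)
o=np.array([290,150]);k=4
im2=cv2.resize(im[150:300,290:490],None,fx=k,fy=k,interpolation=cv2.INTER_CUBIC)
c=np.array([-55,-94,22.]);d(c+np.array([[-10,-12,0],[10,-12,0],[10,12,0],[-10,12,0]]),(0,255,255))
c=incr(p,s["position"]);d(c+np.array([[-9.5,-15,0],[9.5,-15,0],[9.5,15,0],[-9.5,15,0]]),(0,0,255))
d(np.array([[-45,-72,46],[-45,-16,46],[-45,-16,9],[-45,-72,9.]]),(0,255,0))
cv2.imwrite("pics/w1.png",im2)
```

```text
6.3917 [-69.56 -73.06  26.4 ] [[ 0.999 -0.035 -0.   ]
 [-0.035 -0.999 -0.001]
 [-0.     0.001 -1.   ]]
```

View pics/w1.png

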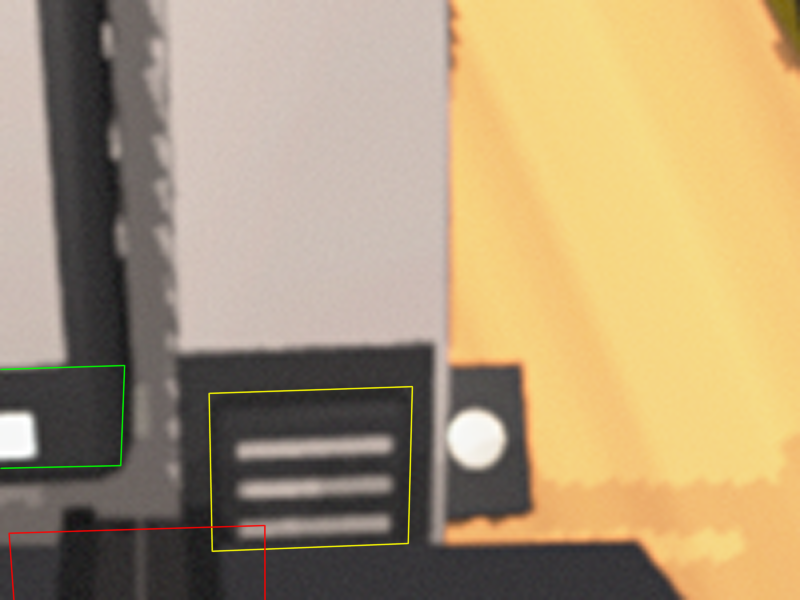

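Run:
```python
from bench import *
import cv2,numpy as np
im=camera("wrist")[:,:,::-1]
c=im[235:335,265:395]
c=np.clip(255*(c/255.)**.5,0,255).astype(np.uint8)
cv2.imwrite("pics/w2.png",cv2.resize(c,None,fx=6,fy=6,interpolation=cv2.INTER_CUBIC))
```

```text
(no output)
```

View pics/w2.png

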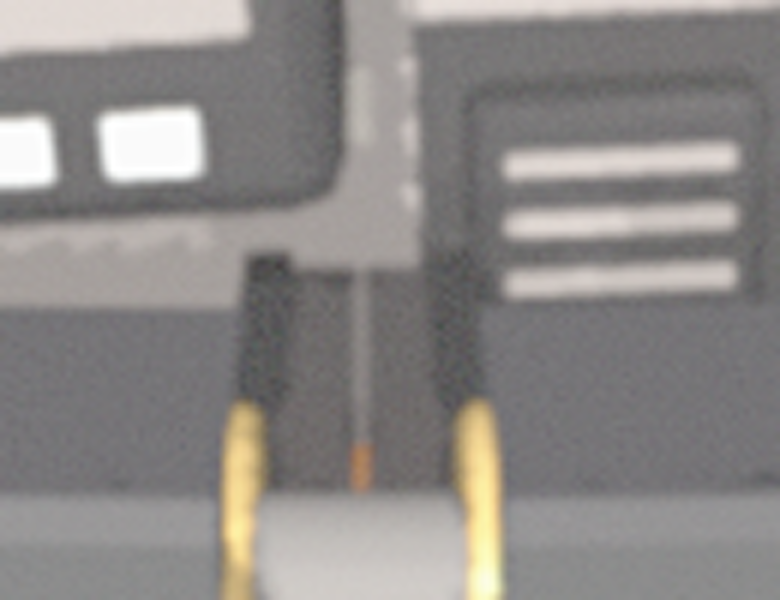

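The closed tips are about 20 mm across in all (245–485 px in the crop). They overlap the cap's inner edge (468 px) by only 1.4 mm, so I'll shift 2.7 mm outward and 1.5 mm down-slope, then press.

Run:
```python
from h import *
from bench import *
p=np.load("p.npy");R,t=pose(p)
g=lambda:(lambda s:print(round(s["t"],2),incr(p,s["position"]).round(2),np.round(R.T@s["force"],1),np.round(R.T@s["moment"],2)))(state())
m=lambda z,**k:movel(tool(p,[-71,-75.7,z])[0],**k)
m(26,v=.05);g()
for z in(21,19,17,15.5,14.5,14): print(z,m(z,v=.03,threshold=18));g()
im=camera("wrist")[:,:,::-1]
cv2.imwrite("pics/w3.png",cv2.resize(im[130:300,250:480],None,fx=3.4,fy=3.4,interpolation=cv2.INTER_CUBIC))
```

```text
6.74 [-71.22 -75.94  26.08] [ 0.2  0.4 -0.7] [-0.1   0.47  0.06]
21 False
7.06 [-71.04 -75.86  21.02] [0.1 0.3 2.4] [-0.18  0.55  0.01]
19 False
7.31 [-71.67 -75.87  19.12] [-1.5  0.   2.9] [-0.28  0.84  0.03]
17 False
7.56 [-71.67 -75.95  17.19] [-2.9 -0.6  3.5] [-0.41  1.2   0.03]
15.5 False
7.81 [-71.66 -76.04  16.16] [-2.8  0.1  7.7] [-0.09  1.16  0.03]
14.5 False
8.06 [-71.65 -76.21  15.91] [-2.5  3.2 13.4] [0.45 0.99 0.03]
14 False
8.31 [-71.71 -76.25  15.86] [-2.6  3.9 17.2] [0.8  0.89 0.06]
```

View pics/w3.png

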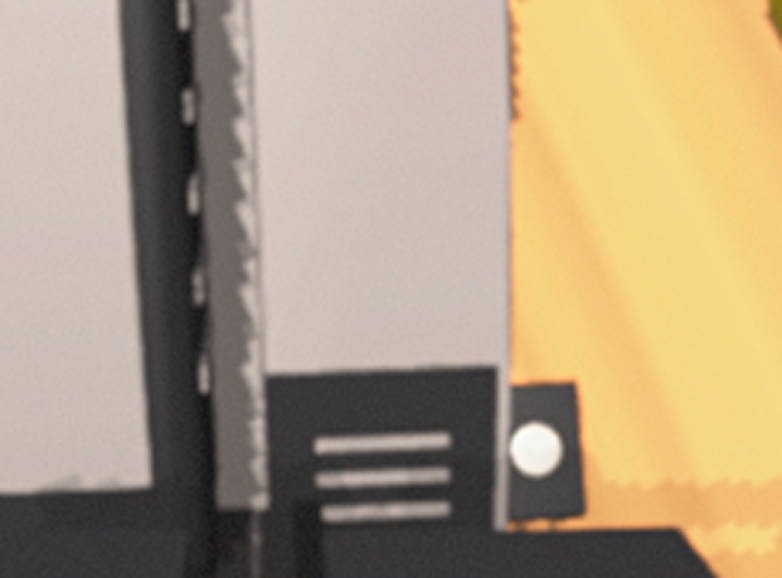

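The button is down (17 N against a hard stop after about 7 mm of travel). The pack's label edge has moved down to (150,488) in this crop, so the pack was released and stopped at the finger. I'll compute how far it moved from this picture and the hover one.

Run:
```python
from h import *
from bench import *
p=np.load("p.npy");R,t=pose(p)
s=state();i=camera_info("wrist");K=np.array(i["K"])
M=Ro.from_euler('xyz',s["orientation"],degrees=True).as_matrix();P=np.array(s["position"])
Rc=np.array(i["R"]);C=-Rc.T@np.array(i["t"])
Rct=Rc@M; Ct=M.T@(C-P)
def hit(px,Mt,Pt,z):
    d=(np.array(px)-K[:2,2])/K[0,0];a=np.hypot(*d);r=np.array([*(np.sin(a)*d/a),np.cos(a)])
    D=Mt@Rct.T@r;O=Pt+Mt@Ct
    o=R.T@(O-t)*1000;D=R.T@D;return (o+(z-o[2])/D[2]*D).round(1)
Pw=w(p,[-69.56,-73.06,26.4])[0]
print("now label",hit((294.7,273.5),M,P,46),"before",hit((306.3,240.5),M,Pw,46))
print("stripe mid now",hit((250+383/3.4,130+477/3.4),M,P,15),"before",hit((290+315/4,150+487/4),M,Pw,22))
print("screw now",hit((250+536/3.4,130+450/3.4),M,P,-10),"before",hit((290+477/4,150+437/4),M,Pw,-10))
print(s["t"],incr(p,P).round(2),np.round(R.T@s["force"],1))
out=[]
for n,(x,y) in {"top":(340,195),"scene":(205,180)}.items():
    im=camera(n)[y:y+150,x:x+130,::-1];out.append(cv2.resize(im,(400,462),interpolation=cv2.INTER_CUBIC))
cv2.imwrite("pics/end1.png",np.hstack(out))
```

```text
now label [-46.1 -65.9  46. ] before [-34.2 -67.1  46. ]
stripe mid now [-57.4 -94.7  15. ] before [-57.5 -94.8  22. ]
screw now [ -63.3 -121.8  -10. ] before [ -63.1 -121.9  -10. ]
8.3583 [-71.68 -76.26  15.86] [-3.2  5.2 17.4]
```

View pics/end1.png

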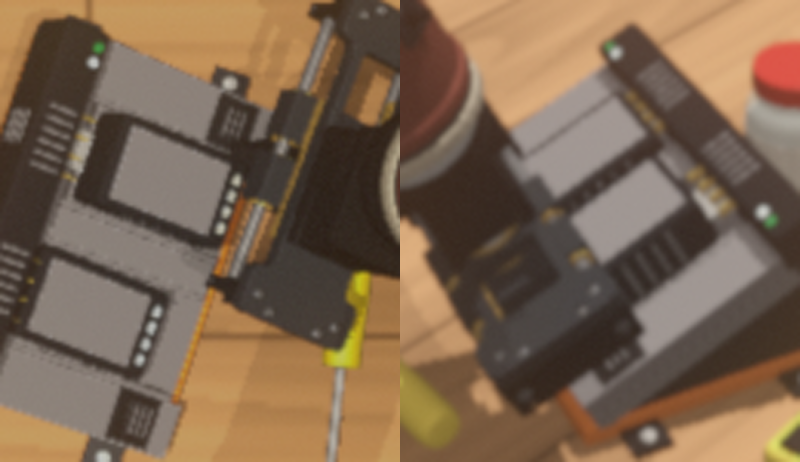

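The top crop shows the pack shifted out of its contacts with its nose against the hand, and the screwdriver, slim pack and jar untouched. It has moved 11.9 mm, which is only 2 mm past clear. The finger face still overlaps the cap by about 8 mm, so I'll slide 3.5 mm down-slope with the button held down.

Run:
```python
from h import *
from bench import *
p=np.load("p.npy");R,t=pose(p)
g=lambda:(lambda s:print(round(s["t"],2),incr(p,s["position"]).round(2),np.round(R.T@s["force"],1)))(state())
for x in(-72.2,-73.4,-74.5): movel(tool(p,[x,-76,13.9])[0],v=.015);g()
pause(.5);g()
s=state();i=camera_info("wrist");im=camera("wrist")[:,:,::-1]
np.savez("w4.npz",M=Ro.from_euler('xyz',s["orientation"],degrees=True).as_matrix(),P=s["position"],**{k:np.array(i[k]) for k in"KRt"})
cv2.imwrite("pics/w4.png",cv2.resize(im[130:300,250:480],None,fx=3.4,fy=3.4,interpolation=cv2.INTER_CUBIC))
```

```text
8.71 [-72.27 -76.89  15.85] [-0.4  2.9 17. ]
8.96 [-72.84 -77.18  15.85] [ 0.9  2.8 16.7]
9.21 [-73.23 -77.29  15.86] [ 2.   2.4 16.2]
9.71 [-73.27 -77.29  15.87] [ 2.4  2.8 17.6]
```

View pics/w4.png

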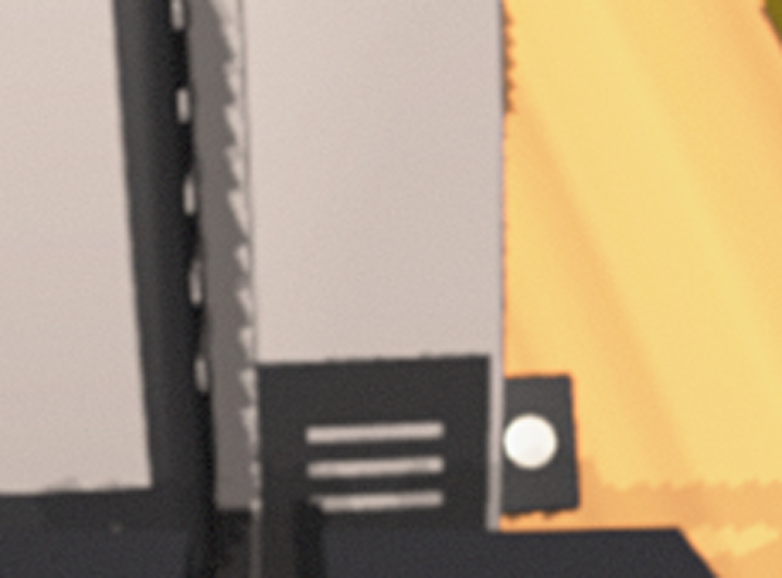

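The label edge kept its place relative to the hand at (152,490) while the hand moved 1.6 mm, so the pack followed and is resting on the finger. I'll compute its displacement and hand in if it is clear with margin.

Run:
```python
from h import *
from bench import *
p=np.load("p.npy");R,t=pose(p);z=np.load("w4.npz");K=z["K"]
def hit(px,h):
    d=(np.array(px)-K[:2,2])/K[0,0];a=np.hypot(*d);r=np.array([*(np.sin(a)*d/a),np.cos(a)])
    D=R.T@z["R"].T@r;o=R.T@(-z["R"].T@z["t"]-t)*1000;return o+(h-o[2])/D[2]*D
a=hit((250+152/3.4,130+490/3.4),46);b=hit((250+376/3.4,130+466/3.4),15)
print("label",a.round(1),"moved",a[0]+34.2,"stripe",b.round(1))
s=state();print(s["t"],incr(p,s["position"]).round(2),np.round(R.T@s["force"],1))
if -20<a[0]+34.2<-12.3: print(hand_in())
```

```text
label [-48.  -66.9  46. ] moved -13.815811174054737 stripe [-57.3 -94.7  15. ]
9.7583 [-73.28 -77.29  15.85] [ 2.6  1.7 16.3]
the job is handed in; nothing more can be done
None
```

I handed the job in at 9.8 s: the right button is held fully down, and the tall pack is trapped at rest against the other finger, about 13.8 mm down the slope by my camera measurement (clear at 10 mm, half out at 45 mm). The slim pack stayed latched and I touched nothing else on the bench; only the verdict is unknown, since the hand-in doesn't return one.

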